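# Shut the bean hopper's gate

## Robot

A 7-joint arm with a two-finger parallel gripper is mounted at the origin on the work surface. World frame = base frame: x ahead of the robot, y to its left, z up, the work surface at z = 0. Lengths are in m, angles in rad, forces in N, time in s.
With the tool pointing down it reaches from about 0.4 to 0.85 m from the base axis. Payload 4.5 kg.
Tool frame: the origin (TCP) lies on the centre line of the jaws, within the pads' length; the fingertips stand 8 mm ahead of it and the grasp point (between the pads) lies 11 mm behind it; z points along the fingers, x is the direction in which the jaws open and shut, and the axes are right-handed (so a half turn about z gives the same grasp; the last joint's range is limited). The gripper opens to 88 mm and grips with 3 to 60 N. Pads are 18 mm wide; open, the fingers measure 123 mm over their backs; the gripper's body (75 mm by 187 mm) begins 45 mm behind the grasp point.
Start: joints at [1.25, 0.689, -0.195, 1.565, 0.157, 0.902, -0.215], TCP at [0.217, -0.586, 0.247] pointing down, gripper open.
Joint ranges: [-3.01, 3.01], [-0.46, 2.08], [-1.47, 1.51], [0.13, 2.56], [-1, 4.14], [0.04, 2.09], [-2.66, 2.66]. Speed limits (rad/s): [2.57, 2.57, 3.14, 3.14, 3.14, 3.14, 3.14].

## Interface

Orientations are given as a unit quaternion [x, y, z, w].
In Python, from plant import get_state, snapshot, finish_job, boxes_of, pinpoint gives the robot as it stands.
- The arm moves only by the shell command python3 -m creep 'ROWS' [FORCE]. ROWS is JSON, a list of rows, each an object with "hand": the finger opening in m, from 0 to 0.0881; "slide": the shift along the tool's x, y, z in m, a list of three; "turn": the turn about the tool's z in degrees. A call has 1 to 5 rows; each row shifts and turns the commanded pose from where the row before left it, along the tool's axes as they then stand; what a row does not reach is not made up. A row lasts 1/8 s, in which the tool goes at most 62.5 mm and 10.7 degrees, less where a joint would pass 70% of its speed; a pose out of reach is approached as far as the arm can. A call is refused whole if a number of a shift passes 0.0625 or a number of a turn 10.7, either way. A call with a gripper value outside its range is refused whole. The fingers move at their own pace and stop on an object; FORCE is the grip in N (left out, the last holds). Time passes only in rows, so rows that do not move let the fingers close. It gives the time, the measured TCP pose, the force and the opening at its end, in the units of the state.
- get_state(): the state, without advancing time (a new reading comes with each control period).
- snapshot(name): name is "side" or "top"; returns a dict with "frame" (384x512x3 uint8, red, green, blue), "depth" (384x512 float32, m along the optical axis (not along the pixel's ray), 0 where there is no reading), "mtx" (3x3 intrinsics, pixels), "camera_from_world" (4x4, takes a point from world to camera coordinates). Camera axes: x right, y down, z forward; pixel columns grow to the right and rows downward; lengths in m; the calibration is good to about 2 mm. A picture is of the moment at which its call begins.
- finish_job(): hands the job in, once; it reports no verdict.
Trained networks look in a picture, given as the dict that the camera call returned (one of the last four; its "shot" number tells which), for a name from the list of things; names that differ only in an ending like _2 or _b are one class to them, and where a whole thing is asked for, a point or a joint stands for the part that bears it (a point fixed in the world has none). Each returns a list of dicts, best first, with "conf" (0 to 1); they miss things now and then, are a little off and sometimes report something else, mostly with a low value. They report only what shows in the picture. A call takes as long as a camera call.
- boxes_of(target, picture): "uv" ([column, row] in pixels, amid what is visible of it).
- pinpoint(target, picture): "uv" ([column, row] in pixels: a listed point, or the origin of a listed thing).
The state is a dict: "clock": time; "q": joint angles; "qd": joint speeds; "joint_torque": joint torques, N m; "tool_pos": TCP position; "eef_rot": TCP orientation; "contact_force": force on the tool from outside, world axes, zero at the start; "moment": the same for the moment, N m; "opening": opening from 0.0 (shut) to 1.0 (fully open).
Only numpy, scipy, OpenCV 4.12 (cv2) and the standard library are available. Lean on these libraries where they do the work, as an engineer would, in place of code of your own. Each camera call takes 0.05 s, during which the arm holds its last target.

## Task

Before the bean hopper on the counter is refilled, its gate must be shut: with a fingertip, push the black peg round to turn the yellow locking disc until its slot lines up with the steel gate bar, then push the bar by its red plate through the disc until it is fully home. Push gently, pinch nothing, leave the mug, milk jug and sugar jar standing where they are, and finish clear of everything.

Things in the scene. Friction and masses are not known exactly. Their poses are not given: they have to be found in the camera images.
- dispenser: fixed bean dispenser: blue box with a white deck, 116 mm (its x) by 390 mm (its y, -215 to +175), 60 mm high. Origin on the counter under the disc's axis; z up, +y = the way the bar is pushed. The disc lies on the deck round the origin; the bar on its -y side between two guides (13 mm above the deck, |x| 8.5 to 16.5, y -175 to -50); the throat block and hopper from y = +50
- lock_disc (a joint): turn of the yellow disc (rad), counterclockwise from above. 0: slot in line with the bar, peg towards the dispenser's -x; pi/2: slot crosswise, peg towards -y; pi: in line again, peg towards +x. Either 0 or pi lets the bar through. Starts at 0.5 to 2.64; stops at -0.35 and 3.5; nothing catches it at 0 or pi; friction 0.06 N m, stays where left
- peg (a point): middle of the black upright peg on the disc: 14 mm across, 31 mm from the disc's axis, square to the slot; stands from 78 to 108 mm above the counter (this point at 93 mm)
- gate_bar (a joint): travel of the steel gate bar (m) along the dispenser's +y: 0 drawn out, 0.14 fully home at its stop (it then works the shutter under the hopper). Starts at 0 to 0.018. Its tapered nose meets the disc's rim at about 0.025 and passes only when the slot is in line. Friction about 3 N plus 8 N per m/s, stays where left
- disc_top (a point): centre of the top of the yellow disc, on its axis, 78 mm above the counter; turns with the disc, its y axis runs along the slot. Disc 84 mm across; slot right across it, 18 mm wide, 15 mm deep, with slightly flared mouths
- hopper (a point): centre of the amber hopper's rim, 155 mm above the counter, 104 mm across; below it the blue throat block, 90 mm (x) by 116 mm (y), 95 mm high. Fixed
- push_plate (a point): middle of the rear (-y) face of the bar's red upright push plate, 28 mm wide (dispenser's x), 8 mm thick, from 74 to 108 mm above the counter (this point at 93 mm); 207 mm to the -y side of the disc's axis when the bar is at 0. The bar is 14 mm wide and lies 64 to 74 mm above the counter
- mug: loose white mug, 80 mm wide, 92 mm high, handle to its own +y; origin at the centre of its underside. To be left alone
- milk_jug: loose steel milk jug, 72 mm wide, 100 mm high, handle to its own +y; origin at the centre of its underside. To be left alone
- sugar_jar: loose glass sugar jar with a steel cap, 68 mm wide, 105 mm high; origin at the centre of its underside. To be left alone

How it is judged:
On the way, in this order (a step that is already met when the one before it is completed fails the run):
1. the disc's slot is lined up with the bar, which has not yet gone through ((value of joint lock_disc between -0.15 and 0.15 rad or value of joint lock_disc between 2.9916 and 3.2916 rad) and value of joint gate_bar below 0.07 m), for 0.1 s.
2. the bar is pushed through the slot, fully home ((value of joint lock_disc between -0.15 and 0.15 rad or value of joint lock_disc between 2.9916 and 3.2916 rad) and value of joint gate_bar above 0.132 m), for 0.2 s.
At the end, for the whole second after the job is handed in: the bar is home (joint at least 132 of 140 mm) through the disc, the slot in line with it within 0.15 rad (either way round), and mug, milk jug and sugar jar stand upright within 20 mm of where they were (all of step 2 and distance of each of mug, milk_jug, sugar_jar from where it was at the start of the episode below 0.02 m and angle between each of mug, milk_jug, sugar_jar's own z axis and vertical below 0.15 rad); the robot touches nothing.
It fails at once if the mug, milk jug or sugar jar is lifted, carried, knocked over or moved by more than 20 mm (distance of any of mug, milk_jug, sugar_jar from where it was at the start of the episode above 0.02 m or angle between any of mug, milk_jug, sugar_jar's own z axis and vertical above 0.4 rad).
It fails at once if the dispenser, its disc or its bar is pinched, or pressed with more than 35 N (contact force between any of the fingers, the arm and dispenser above 35 N).
It also fails if it takes over 50 s, if anything falls off the work surface, if the arm or the gripper's body presses on something with over 40 N, if the wrist force passes 120 N, or if a joint passes its speed limit or range.

## Working session

There is one attempt and no reset: what is moved stays moved. The work goes in short steps, Python scripts to look and compute and a shell command to move; the robot and the scene stay as the last step left them, time stands still between calls to the robot, and variables do not carry over. Pictures are saved under pics/ and viewed, and the job is handed in when it is done.

```bash
mkdir -p pics; cat > h.py <<'E'
import numpy as np,cv2
from plant import *
def px2w(s,uv,z=None,d=None):
    K=s["mtx"];T=np.linalg.inv(np.array(s["camera_from_world"]))
    r=np.linalg.inv(K)@np.array([uv[0],uv[1],1.])
    o=T[:3,3];w=T[:3,:3]@r
    t=(z-o[2])/w[2] if z is not None else d
    return o+t*w
E
python3 - <<'E'
from h import *
st=get_state();print({k:np.round(v,3) for k,v in st.items()})
Z=dict(peg=.093,disc_top=.078,hopper=.155,push_plate=.093,mug=0,milk_jug=0,sugar_jar=0,dispenser=0)
for n in("top","side"):
    s=snapshot(n);cv2.imwrite(f"pics/{n}0.png",s["frame"][:,:,::-1])
    print(n)
    for k,z in Z.items():
        for r in pinpoint(k,s)[:2]:
            print(k,round(r["conf"],2),np.round(r["uv"],1),np.round(px2w(s,r["uv"],z=z),4))
E
```

```text
{'clock': np.float64(0.0), 'q': array([ 1.25 ,  0.69 , -0.195,  1.566,  0.157,  0.902, -0.215]), 'qd': array([-0.001, -0.002, -0.   ,  0.001,  0.   , -0.   ,  0.001]), 'joint_torque': array([-0.0000e+00, -5.2755e+01, -1.2670e+00, -1.5342e+01, -5.3000e-02,
        7.0000e-03,  0.0000e+00]), 'tool_pos': array([ 0.217, -0.586,  0.246]), 'eef_rot': array([ 0.821, -0.571, -0.001, -0.   ]), 'contact_force': array([0.001, 0.751, 0.212]), 'moment': array([-0.031,  0.009, -0.034]), 'opening': np.float64(1.001)}
top
peg 0.56 [254.1 221.1] [0.5303 0.0768 0.093 ]
disc_top 0.6 [240.2 221. ] [0.5307 0.1028 0.078 ]
hopper 0.58 [176.  226.7] [0.5263 0.2097 0.155 ]
push_plate 0.75 [347.9 214.6] [ 0.5378 -0.0971  0.093 ]
mug 0.83 [290.8 151.9] [ 0.6701 -0.0053  0.    ]
milk_jug 0.78 [259.1 284.2] [0.397  0.0685 0.    ]
sugar_jar 0.87 [206.1 154. ] [0.67   0.1723 0.    ]
dispenser 0.69 [235.4 220. ] [0.5305 0.1143 0.    ]
side
peg 0.89 [242.4 232.3] [0.5256 0.069  0.093 ]
disc_top 0.83 [228.8 230.3] [0.527  0.1074 0.078 ]
hopper 0.92 [189.7 171.1] [0.5364 0.2255 0.155 ]
push_plate 0.76 [320.1 274. ] [ 0.532  -0.0952  0.093 ]
mug 0.63 [318.2 256.3] [ 6.619e-01 -3.000e-04  0.000e+00]
mug 0.37 [260.  218.1] [0.6807 0.1787 0.    ]
milk_jug 0.6 [318.3 275.8] [ 0.6161 -0.0354  0.    ]
milk_jug 0.32 [231.5 230.4] [ 0.603   0.1892 -0.    ]
sugar_jar 0.74 [258.8 218.5] [0.6776 0.1795 0.    ]
dispenser 0.6 [233.1 260.5] [0.5364 0.1108 0.    ]
```

View pics/top0.png

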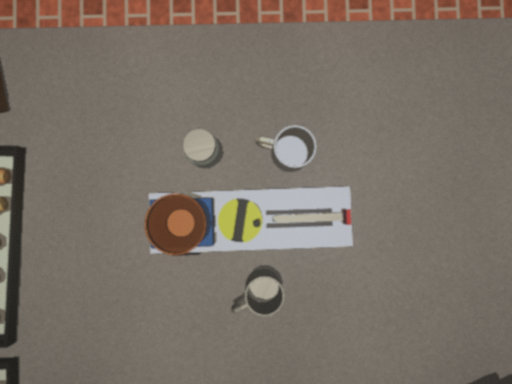

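View pics/side0.png

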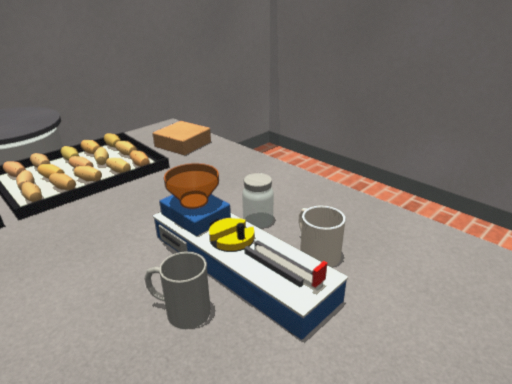

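The pictures show the disc at about (240,221) in the top view. The peg is at (257,223), towards the bar, so the slot is nearly crosswise. The red plate is at (348,216), the milk jug at (265,292) and the mug at (293,148). Next I'll refine these by segmentation.

```bash
cat > seg.py <<'E'
from h import *
def pts(s,m,zlo=None):
    v,u=np.nonzero(m);return u,v
def measure(tag):
    out={}
    for n in("top","side"):
        s=snapshot(n);f=s["frame"];cv2.imwrite(f"pics/{n}{tag}.png",f[:,:,::-1])
        h=cv2.cvtColor(f,cv2.COLOR_RGB2HSV)
        H,S,V=[h[...,i].astype(int) for i in range(3)]
        yel=((H>22)&(H<38)&(S>150)&(V>90)).astype(np.uint8)
        red=(((H<6)|(H>174))&(S>180)&(V>90)).astype(np.uint8)
        def big(m):
            k,l,st,c=cv2.connectedComponentsWithStats(m);i=1+np.argmax(st[1:,4]);return (l==i).astype(np.uint8),st[i],c[i]
        if n=="top":
            pass
        yy=np.argwhere(yel)[:,::-1].astype(np.float32)
        P=np.array([px2w(s,p,z=.078)[:2] for p in cv2.convexHull(yy)[:,0]]).astype(np.float32)
        print(n,"disc circ",cv2.minEnclosingCircle(P),"npx",len(yy))
        b,st,c=big(red);print(n,"red box",st,c,"@.108",np.round(px2w(s,c,z=.108),4),"@.093",np.round(px2w(s,c,z=.093),4))
        vs=np.argwhere(b)
        D=np.array([px2w(s,(u,v),d=s["depth"][v,u]) for v,u in vs]);D=D[D[:,2]>.07]
        print("  red depth min/max/mean",np.round(np.percentile(D,[3,50,97],axis=0),4).tolist())
        K,R=s["mtx"],s["camera_from_world"]
        # all depth cloud
        vv,uu=np.mgrid[:384,:512];d=s["depth"];T=np.linalg.inv(R)
        X=np.stack([(uu-K[0,2])/K[0,0]*d,(vv-K[1,2])/K[1,1]*d,d],-1)@T[:3,:3].T+T[:3,3]
        out[n]=(s,X,yel,red)
    return out
if __name__=="__main__":
    o=measure("1")
    s,X,yel,red=o["top"]
    Z=X[...,2];reg=(abs(X[...,0]-.53)<.09)&(X[...,1]>-.15)&(X[...,1]<.32)
    print("cam",np.round(np.linalg.inv(s["camera_from_world"])[:3,3],3))
    deck=reg&(Z>.05)&(Z<.085)&(s["depth"]>0)
    q=X[deck][:,:2].astype(np.float32);print("deckrect",cv2.minAreaRect(q))
    whi=reg&(s["frame"].min(2)>150);q=np.array([px2w(s,(u,v),z=.06)[:2] for v,u in np.argwhere(whi)]).astype(np.float32);print("white rect",cv2.minAreaRect(q))
    s2,X2,_,_=o["side"]
    for nm,ss,XX in(("top",s,X),("side",s2,X2)):
        g=(np.hypot(XX[...,0]-.53,XX[...,1]-.105)<.045)&(XX[...,2]>.085)&(XX[...,2]<.115)
        print(nm,"peg cloud",g.sum(),np.round(np.median(XX[g],0),4) if g.any() else 0)
    c=s["frame"][130:330,140:380,::-1];cv2.imwrite("pics/crop1.png",cv2.resize(c,None,fx=3.2,fy=3,interpolation=2))
    c=s2["frame"][150:330,130:360,::-1];cv2.imwrite("pics/crop2.png",cv2.resize(c,None,fx=3.2,fy=3.2,interpolation=2))
E
python3 seg.py
```

```text
top disc circ ((0.5202891826629639, 0.13634684681892395), 0.006403702311217785) npx 3Traceback (most recent call last):
  File "seg.py", line 30, in <module>
    o=measure("1")
  File "seg.py", line 19, in measure
    b,st,c=big(red);print(n,"red box",st,c,"@.108",np.round(px2w(s,c,z=.108),4),"@.093",np.round(px2w(s,c,z=.093),4))
           ~~~^^^^^
  File "seg.py", line 13, in big
    k,l,st,c=cv2.connectedComponentsWithStats(m);i=1+np.argmax(st[1:,4]);return (l==i).astype(np.uint8),st[i],c[i]
                                                     ~~~~~~~~~^^^^^^^^^^
    return _wrapfunc(a, 'argmax', axis=axis, out=out, **kwds)
    return bound(*args, **kwds)
ValueError: attempt to get argmax of an empty sequence
```

View pics/top1.png

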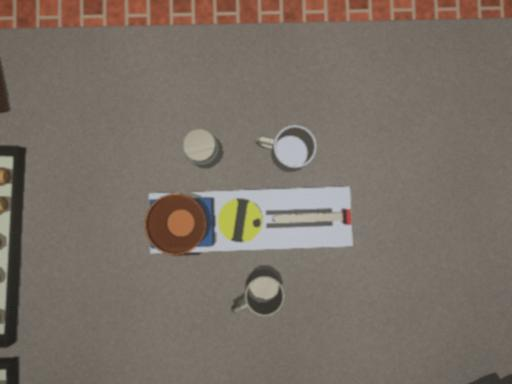

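```bash
python3 -c "
import cv2
f=cv2.imread('pics/top0.png')[:,:,::-1]
g=cv2.imread('pics/top1.png')[:,:,::-1]
for a in(f,g):
  h=cv2.cvtColor(a.copy(),cv2.COLOR_RGB2HSV)
  for u,v in((229,215),(348,216),(100,100)):print(a[v,u],h[v,u])"
```

```text
[184 188  81] [ 31 145 188]
[178  71  66] [  1 160 178]
[119 112 103] [ 17  34 119]
[183 187  80] [ 31 146 187]
[178  71  66] [  1 160 178]
[117 111 101] [ 19  35 117]
```

```bash
sed -i 's/(S>150)&(V>90)/(S>100)\&(V>90)/; s/(S>180)&(V>90)).astype/(S>135)\&(V>100)).astype/' seg.py
sed -i 's/^        def big/        yel[:195]=0;yel[260:]=0;red[:195]=0;yel[:,:195]=0;red[:,:290]=0\n        def big/' seg.py
python3 seg.py
```

```text
top disc circ ((0.5322800278663635, 0.10352172702550888), 0.04091668501496315) npx 1052
top red box [346 211   4  13  49] [347.57142857 216.65306122] @.108 [ 0.5345 -0.0926  0.108 ] @.093 [ 0.534  -0.0963  0.093 ]
  red depth min/max/mean [[0.5238, -0.0953, 0.1033], [0.5339, -0.0924, 0.1087], [0.5447, -0.0902, 0.1115]]
side disc circ ((0.5240093469619751, 0.10039299726486206), 0.05129773169755936) npx 1024
side red box [313 261  15  25 171] [320.14619883 271.19298246] @.108 [ 0.5225 -0.1012  0.108 ] @.093 [ 0.5372 -0.0913  0.093 ]
  red depth min/max/mean [[0.5202, -0.0966, 0.0782], [0.5316, -0.0956, 0.1016], [0.5443, -0.0908, 0.1086]]
cam [0.554 0.088 0.826]
deckrect ((0.5328331589698792, 0.08332489430904388), (0.1161235049366951, 0.39049750566482544), 0.5742129683494568)
white rect ((0.5690929293632507, 0.22170299291610718), (0.19111491739749908, 0.6658018827438354), 0.5892773270606995)
top peg cloud 48 [0.5274 0.0734 0.1087]
side peg cloud 111 [0.5227 0.0718 0.1   ]
```

View pics/crop1.png

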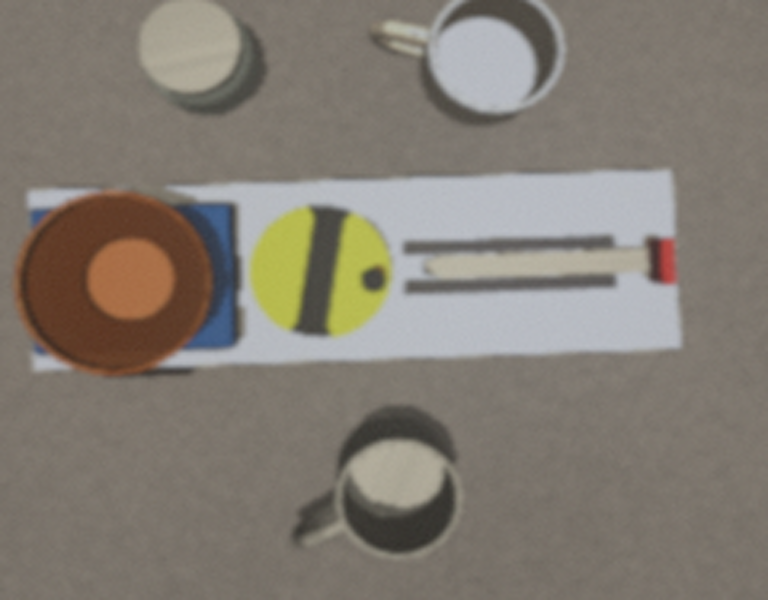

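View pics/crop2.png

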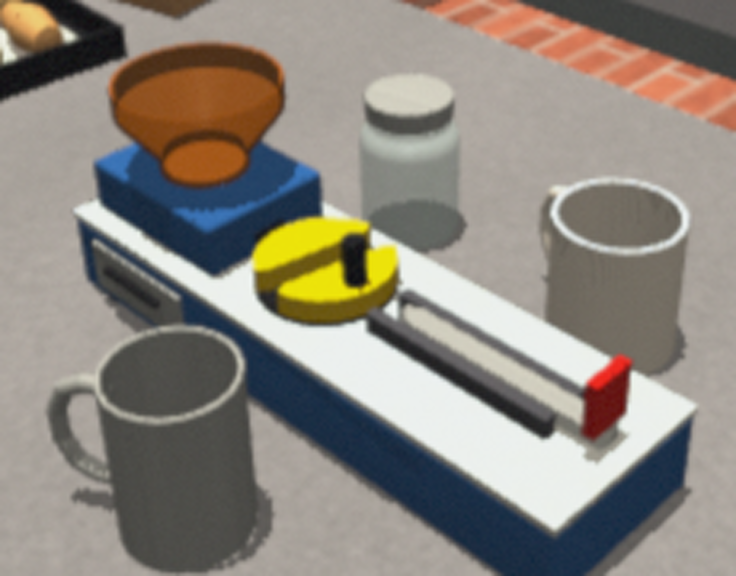

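The measurements agree:

| Quantity | Value |
|---|---|
| Deck rectangle | 116 x 390 mm, yaw about 0.6° |
| Disc axis | about (0.532, 0.1035) |
| Peg | at (0.5274, 0.0734), 30 mm from the axis |
| Disc angle | about 1.40 rad |
| Push plate, rear face | y about -0.0965, so the bar is at about 7 mm |

Plan: turn the disc clockwise to 0 with the closed fingers, with tool x at about +20°. I'll keep the TCP at z of about 0.101 so the gripper's body stays clear of the hopper.

```bash
python3 -m creep '[{"hand":0,"slide":[0,0,0],"turn":-10},{"hand":0,"slide":[0,0,0],"turn":-10},{"hand":0,"slide":[0,0,0],"turn":-10},{"hand":0,"slide":[0,0,0],"turn":-10},{"hand":0,"slide":[0,0,0],"turn":-10}]' 5
python3 -m creep '[{"hand":0,"slide":[0,0,0],"turn":-10},{"hand":0,"slide":[0,0,0],"turn":-10},{"hand":0,"slide":[0,0,0],"turn":-10},{"hand":0,"slide":[0,0,0],"turn":-9.6},{"hand":0,"slide":[0,0,0],"turn":0}]'
cat > go.py <<'E'
import sys
from h import *
from scipy.spatial.transform import Rotation as R
st=get_state();r=R.from_quat(st["eef_rot"]);p=np.array(st["tool_pos"])
x=r.as_matrix()[:,0];print("t",round(st["clock"],2),"tcp",np.round(p,4),"phi",round(np.degrees(np.arctan2(x[1],x[0])),2),"z",np.round(r.as_matrix()[:,2],3),"F",np.round(st["contact_force"],2),"open",round(st["opening"],3),"q",np.round(st["q"],2))
if len(sys.argv)>3:
    d=np.array([float(a) for a in sys.argv[1:4]])-p
    print("tool shift mm",np.round(1000*r.inv().apply(d),1))
E
python3 go.py .528 .0486 .2
```

```text
clock: 1.68
tool_pos: [0.217, -0.5861, 0.2467]
eef_rot: [0.986, -0.168, -0.0, 0.0]
contact_force: [-0.2, -0.2, 1.1]
opening: 0.457
clock: 2.3
tool_pos: [0.2169, -0.5861, 0.2466]
eef_rot: [0.985, 0.172, 0.0, -0.0]
contact_force: [0.4, 0.5, -0.9]
opening: 0.007
t 2.3 tcp [ 0.2169 -0.5861  0.2466] phi 19.8 z [ 0.  0. -1.] F [ 0.44  0.52 -0.89] open 0.007 q [ 1.48  0.75 -0.63  1.55  0.5   1.01  1.05]
tool shift mm [ 507.7 -491.8   46.9]
```

```bash
python3 -m creep '[{"hand":0,"slide":[0.04,-0.04,0],"turn":0},{"hand":0,"slide":[0.04,-0.04,0],"turn":0},{"hand":0,"slide":[0.04,-0.04,0],"turn":0},{"hand":0,"slide":[0.04,-0.04,0],"turn":0},{"hand":0,"slide":[0.04,-0.04,0],"turn":0}]'
python3 go.py .528 .0486 .2
python3 -m creep '[{"hand":0,"slide":[0.04,-0.04,0],"turn":0},{"hand":0,"slide":[0.04,-0.04,0],"turn":0},{"hand":0,"slide":[0.04,-0.04,0],"turn":0},{"hand":0,"slide":[0.04,-0.04,0],"turn":0},{"hand":0,"slide":[0,0,0],"turn":0}]'
python3 go.py .528 .0486 .2
```

```text
clock: 2.92
tool_pos: [0.3378, -0.3284, 0.247]
eef_rot: [0.985, 0.171, 0.0, 0.0]
contact_force: [-0.1, -0.4, 0.1]
opening: 0.008
t 2.92 tcp [ 0.3378 -0.3284  0.247 ] phi 19.68 z [ 0.001 -0.001 -1.   ] F [-0.11 -0.37  0.12] open 0.008 q [ 1.08  0.55 -0.63  2.    0.48  0.74  0.5 ]
tool shift mm [ 306.1 -291.    47. ]
clock: 3.55
tool_pos: [0.4356, -0.1198, 0.2475]
eef_rot: [0.984, 0.176, 0.002, -0.001]
contact_force: [-0.9, -1.2, -0.5]
opening: 0.003
t 3.55 tcp [ 0.4356 -0.1198  0.2475] phi 20.29 z [ 0.004  0.002 -1.   ] F [-0.92 -1.21 -0.46] open 0.003 q [ 0.58  0.52 -0.61  2.05  0.46  0.7   0.02]
tool shift mm [ 144.9 -125.9   48.3]
```

```bash
python3 -m creep '[{"hand":0,"slide":[0.036,-0.031,0],"turn":0},{"hand":0,"slide":[0.036,-0.031,0],"turn":0},{"hand":0,"slide":[0.036,-0.031,0],"turn":0},{"hand":0,"slide":[0.036,-0.031,0.02],"turn":0},{"hand":0,"slide":[0,0,0.02],"turn":0}]'
python3 go.py .528 .0486 .101
python3 -c "
from h import *
s=snapshot('side');cv2.imwrite('pics/s2.png',s['frame'][:,:,::-1])"
```

```text
clock: 4.18
tool_pos: [0.5279, 0.044, 0.2067]
eef_rot: [0.985, 0.174, 0.002, -0.001]
contact_force: [0.2, -1.3, 0.1]
opening: 0.003
t 4.17 tcp [0.5279 0.044  0.2067] phi 19.98 z [ 0.003  0.003 -1.   ] F [ 0.18 -1.29  0.06] open 0.003 q [ 0.16  0.66 -0.54  1.89  0.5   0.72 -0.32]
tool shift mm [  1.2  -4.1 105.7]
```

View pics/s2.png

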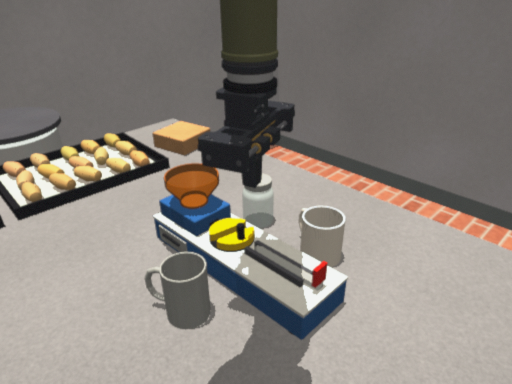

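The side view shows the closed fingers at about (252,170), above the bar just on the -y side of the peg at (240,231). The gripper body runs along world x. Next I lower.

```bash
python3 -m creep '[{"hand":0,"slide":[0,0,0.03],"turn":0},{"hand":0,"slide":[0,0,0.03],"turn":0},{"hand":0,"slide":[0,0,0.025],"turn":0},{"hand":0,"slide":[0,0,0.015],"turn":0},{"hand":0,"slide":[0,0,0],"turn":0}]'
python3 go.py .528 .0486 .101
python3 -c "
from h import *
s=snapshot('side');cv2.imwrite('pics/s3.png',cv2.resize(s['frame'][130:330,130:380,::-1],None,fx=3,fy=3))"
```

```text
clock: 4.85
tool_pos: [0.5256, 0.0397, 0.1063]
eef_rot: [0.985, 0.172, -0.001, 0.0]
contact_force: [0.1, 0.1, 0.1]
opening: 0.006
t 4.85 tcp [0.5256 0.0397 0.1063] phi 19.82 z [-0.001 -0.001 -1.   ] F [0.11 0.12 0.05] open 0.006 q [ 0.08  0.81 -0.4   1.97  0.64  0.5  -0.44]
tool shift mm [ 5.3 -7.6  5.3]
```

View pics/s3.png

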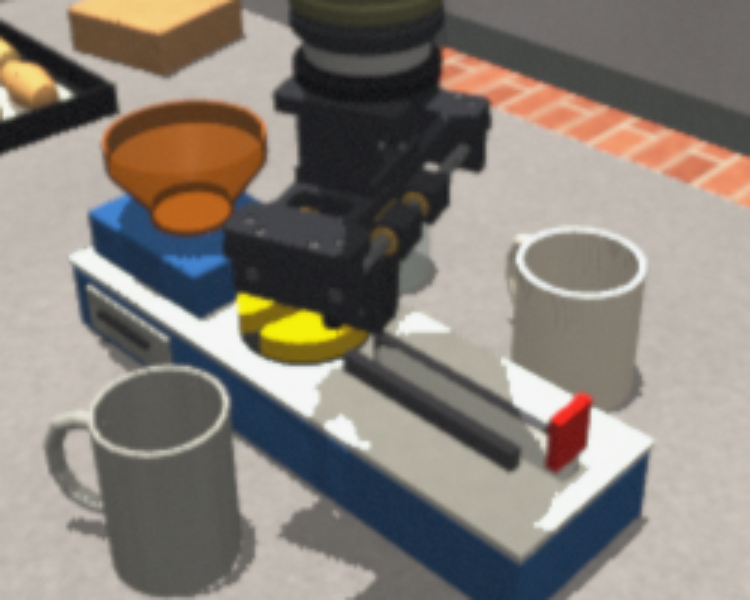

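```bash
python3 -m creep '[{"hand":0,"slide":[0.005,-0.002,0.004],"turn":0},{"hand":0,"slide":[0,-0.004,0],"turn":0},{"hand":0,"slide":[0,-0.004,0],"turn":0},{"hand":0,"slide":[0,-0.004,0],"turn":0},{"hand":0,"slide":[0,-0.004,0],"turn":0}]'
python3 go.py
python3 -m creep '[{"hand":0,"slide":[0,-0.004,0],"turn":0},{"hand":0,"slide":[0,-0.004,0],"turn":0},{"hand":0,"slide":[0,-0.004,0],"turn":0},{"hand":0,"slide":[0,-0.004,0],"turn":0},{"hand":0,"slide":[0,0,0],"turn":0}]'
cat > rel.py <<'E'
from h import *
from scipy.spatial.transform import Rotation as R
st=get_state();M=R.from_quat(st["eef_rot"]).as_matrix();c=np.array([.5323,.1035])
d=(np.array(st["tool_pos"])[:2]-c)*1000
print("n",round(-d@M[:2,1],1),"t",round(d@M[:2,0],1))
E
python3 go.py; python3 rel.py
```

```text
clock: 5.52
tool_pos: [0.5246, 0.0562, 0.1029]
eef_rot: [0.985, 0.172, -0.001, 0.003]
contact_force: [1.5, -9.8, 5.3]
opening: 0.007
t 5.53 tcp [0.5246 0.0562 0.1029] phi 19.8 z [-0.001 -0.006 -1.   ] F [ 1.48 -9.82  5.33] open 0.007 q [ 0.04  0.81 -0.39  1.97  0.65  0.49 -0.48]
clock: 6.15
tool_pos: [0.5164, 0.0691, 0.102]
eef_rot: [0.985, 0.171, -0.004, 0.004]
contact_force: [-2.6, -6.3, -0.5]
opening: 0.004
t 6.15 tcp [0.5164 0.0691 0.102 ] phi 19.73 z [-0.006 -0.009 -1.   ] F [-2.6  -6.3  -0.48] open 0.004 q [ 0.    0.81 -0.38  1.98  0.64  0.48 -0.51]
n -27.0 t -26.6
```

```bash
python3 -m creep '[{"hand":0,"slide":[0,-0.004,0],"turn":0},{"hand":0,"slide":[0,-0.004,0],"turn":0},{"hand":0,"slide":[0,-0.003,0],"turn":0},{"hand":0,"slide":[0,-0.003,0],"turn":0},{"hand":0,"slide":[0,0,0],"turn":0}]'
python3 go.py; python3 rel.py
python3 -c "
from h import *
s=snapshot('side');cv2.imwrite('pics/s4.png',cv2.resize(s['frame'][130:330,130:380,::-1],None,fx=3,fy=3))"
```

```text
clock: 6.78
tool_pos: [0.512, 0.086, 0.1022]
eef_rot: [0.985, 0.173, -0.002, 0.001]
contact_force: [-4.0, -3.4, -0.8]
opening: 0.005
t 6.78 tcp [0.512  0.086  0.1022] phi 19.92 z [-0.004 -0.003 -1.   ] F [-3.96 -3.35 -0.81] open 0.005 q [-0.03  0.81 -0.38  1.99  0.64  0.47 -0.54]
n -9.6 t -25.0
```

View pics/s4.png

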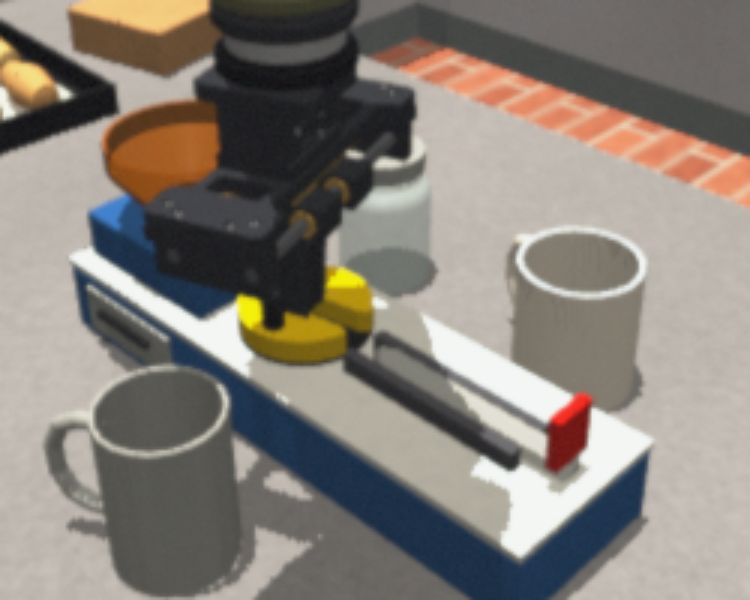

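The slot is now almost in line; I estimate 0.14 rad left. One more small push, then I'll back off, rise and look.

```bash
python3 -m creep '[{"hand":0,"slide":[0,-0.002,0],"turn":0},{"hand":0,"slide":[0,-0.001,0],"turn":0},{"hand":0,"slide":[0,0,0],"turn":0}]'
python3 go.py; python3 rel.py
python3 -m creep '[{"hand":0,"slide":[0,0.006,0],"turn":0},{"hand":0,"slide":[0,0.01,0],"turn":0},{"hand":0,"slide":[0,0.01,-0.03],"turn":0},{"hand":0,"slide":[-0.03,0.04,-0.03],"turn":0},{"hand":0,"slide":[-0.03,0.05,-0.02],"turn":0}]'
python3 -m creep '[{"hand":0,"slide":[-0.01,0.06,0],"turn":0},{"hand":0,"slide":[0,0.06,0],"turn":0},{"hand":0,"slide":[0,0,0],"turn":0}]'
cat > slot.py <<'E'
from seg import *
import sys
tag=sys.argv[1]
o=measure(tag)
s,X,yel,red=o["top"];s2,X2=o["side"][:2]
for nm,ss,XX in(("top",s,X),("side",s2,X2)):
    g=(np.hypot(XX[...,0]-.5323,XX[...,1]-.1035)<.045)&(XX[...,2]>.085)&(XX[...,2]<.115)
    if g.any():
        m=np.median(XX[g],0);d=m[:2]-[.5323,.1035];print(nm,"peg",g.sum(),np.round(m,4),"r",np.hypot(*d),"theta",np.arctan2(-d[1],-d[0])-.01)
    for k,z in(("peg",.093),("disc_top",.078),("push_plate",.093)):
        r=pinpoint(k,ss)[:1]
        if r: print(nm,k,round(r[0]["conf"],2),np.round(px2w(ss,r[0]["uv"],z=z),4))
# slot direction: dark pixels within disc in top view
f=s["frame"].astype(int)
P=[]
for v in range(190,250):
    for u in range(205,275):
        w=px2w(s,(u,v),z=.063)[:2];w2=px2w(s,(u,v),z=.078)[:2]
        if np.hypot(*(w2-[.5323,.1035]))<.038 and f[v,u,0]<130 and np.hypot(w2[0]-.501,w2[1]-.1035)>.016:P.append(w2)
P=np.array(P);print("slot px",len(P))
if len(P)>20:
    vx,vy,x0,y0=cv2.fitLine(P.astype(np.float32),cv2.DIST_HUBER,0,.01,.01).ravel();a=np.arctan2(vx,vy);a=(a+np.pi/2)%np.pi-np.pi/2
    print("slot theta",-a-.01,"centre",x0,y0)
cv2.imwrite(f"pics/crop{tag}.png",cv2.resize(s["frame"][170:270,180:370,::-1],None,fx=4,fy=4,interpolation=2))
E
python3 slot.py 5
```

```text
clock: 7.2
tool_pos: [0.5124, 0.0898, 0.1024]
eef_rot: [0.985, 0.173, -0.001, 0.0]
contact_force: [-2.1, -3.4, -0.4]
opening: 0.009
t 7.2 tcp [0.5124 0.0898 0.1024] phi 19.93 z [-0.002 -0.001 -1.   ] F [-2.06 -3.37 -0.43] open 0.009 q [-0.03  0.81 -0.38  1.99  0.64  0.47 -0.54]
n -6.1 t -23.4
clock: 7.82
tool_pos: [0.4979, -0.0396, 0.1843]
eef_rot: [0.985, 0.174, 0.002, -0.0]
contact_force: [0.9, -0.5, -0.3]
opening: 0.007
clock: 8.2
tool_pos: [0.5292, -0.1626, 0.1826]
eef_rot: [0.986, 0.167, 0.001, 0.002]
contact_force: [0.2, 0.5, -0.5]
opening: 0.001
top disc circ ((0.5323852896690369, 0.10350080579519272), 0.0408380888402462) npx 1043
top red box [346 211   4  13  49] [347.57142857 216.65306122] @.108 [ 0.5345 -0.0926  0.108 ] @.093 [ 0.534  -0.0963  0.093 ]
  red depth min/max/mean [[0.5238, -0.0952, 0.1039], [0.5339, -0.0924, 0.1088], [0.5447, -0.0901, 0.1113]]
side disc circ ((0.5235353112220764, 0.0999981015920639), 0.05186285823583603) npx 1045
side red box [312 261  15  26 241] [318.99585062 273.50207469] @.108 [ 0.5172 -0.1031  0.108 ] @.093 [ 0.5318 -0.0933  0.093 ]
  red depth min/max/mean [[0.5192, -0.0965, 0.0774], [0.529, -0.0955, 0.0959], [0.5443, -0.0906, 0.1086]]
top peg 51 [0.5026 0.1015 0.1086] r 0.029731993945714658 theta 0.05728427581821397
top peg 0.62 [0.5081 0.0986 0.093 ]
top disc_top 0.84 [0.5325 0.1059 0.078 ]
top push_plate 0.74 [ 0.5383 -0.0919  0.093 ]
side peg 107 [0.4973 0.1002 0.1001] r 0.035139762513433793 theta 0.08267386895076603
side peg 0.71 [0.5056 0.1121 0.093 ]
side disc_top 0.96 [0.5288 0.1036 0.078 ]
side push_plate 0.93 [ 0.5302 -0.0903  0.093 ]
slot px 358
slot theta 0.035286777 centre 0.5323636 0.10391976
```

View pics/crop5.png

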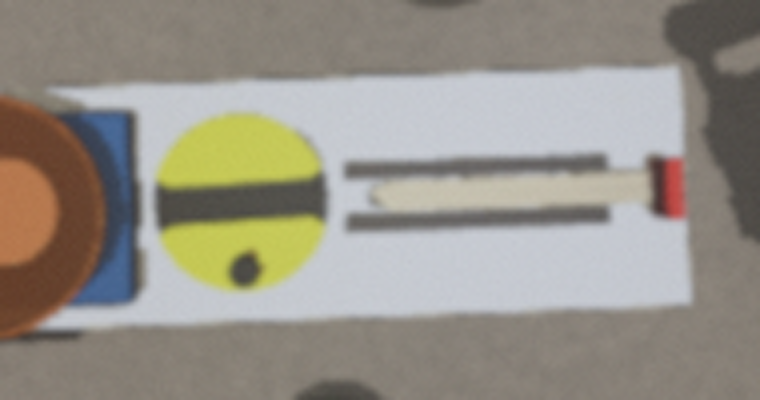

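The top crop shows the slot level with the bar: its edges run (160,207) to (325,195), parallel to the guides. The peg is at (245,270) on the -x side. Estimates put theta at 0.03 to 0.06, well inside ±0.15. Next I square the tool and set it behind the red plate.

```bash
python3 -m creep '[{"hand":0,"slide":[0,0,0],"turn":9.7},{"hand":0,"slide":[0,0,0],"turn":9.7},{"hand":0,"slide":[0,0,0],"turn":0}]'
python3 go.py .5343 -.125 .094
```

```text
clock: 8.98
tool_pos: [0.5281, -0.1546, 0.1829]
eef_rot: [1.0, 0.006, 0.0, 0.0]
contact_force: [-0.4, 0.2, -0.1]
opening: 0.004
t 8.97 tcp [ 0.5281 -0.1546  0.1829] phi 0.72 z [ 0.    -0.001 -1.   ] F [-0.44  0.15 -0.11] open 0.004 q [ 0.48  0.71 -0.46  1.85  0.48  0.69 -0.25]
tool shift mm [  6.6 -29.6  88.9]
```

```bash
python3 -m creep '[{"hand":0,"slide":[0.006,0,0.03],"turn":0},{"hand":0,"slide":[0,-0.01,0.03],"turn":0},{"hand":0,"slide":[0,-0.01,0.02],"turn":0},{"hand":0,"slide":[0,-0.008,0.009],"turn":0},{"hand":0,"slide":[0,0,0],"turn":0}]'
python3 go.py .5343 -.1055 .094
python3 -c "
from h import *
s=snapshot('side');cv2.imwrite('pics/s6.png',cv2.resize(s['frame'][130:330,180:430,::-1],None,fx=3,fy=3))"
```

```text
clock: 9.6
tool_pos: [0.5337, -0.1262, 0.0936]
eef_rot: [1.0, 0.006, -0.0, -0.0]
contact_force: [-0.1, -0.9, -0.4]
opening: 0.006
t 9.6 tcp [ 0.5337 -0.1262  0.0936] phi 0.72 z [-0.     0.001 -1.   ] F [-0.07 -0.9  -0.39] open 0.006 q [ 0.36  0.84 -0.35  1.91  0.58  0.49 -0.39]
tool shift mm [  0.8 -20.7  -0.4]
```

View pics/s6.png

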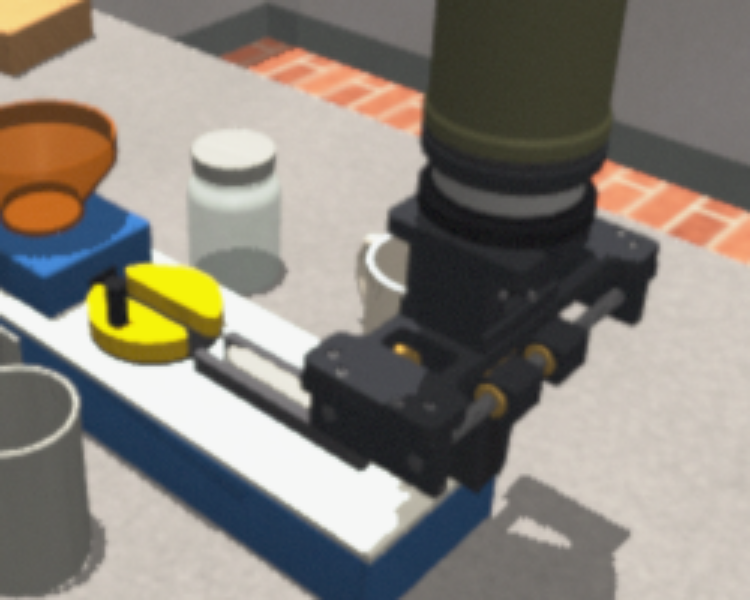

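The tool is squared behind the red plate, the disc slot is facing the bar, and the mug is clear below the body. Pushing slowly while watching the force.

```bash
python3 -m creep '[{"hand":0,"slide":[0,-0.008,0],"turn":0},{"hand":0,"slide":[0,-0.006,0],"turn":0},{"hand":0,"slide":[0,-0.004,0],"turn":0},{"hand":0,"slide":[0,-0.004,0],"turn":0},{"hand":0,"slide":[0,-0.004,0],"turn":0}]'
python3 go.py .5343 .0275 .094
python3 -m creep '[{"hand":0,"slide":[0,-0.004,0],"turn":0},{"hand":0,"slide":[0,-0.004,0],"turn":0},{"hand":0,"slide":[0,-0.004,0],"turn":0}]'
python3 -m creep '[{"hand":0,"slide":[0,-0.003,0],"turn":0},{"hand":0,"slide":[0,-0.003,0],"turn":0},{"hand":0,"slide":[0,-0.003,0],"turn":0}]'
python3 go.py .5343 .0275 .094
```

```text
clock: 10.28
tool_pos: [0.5336, -0.1025, 0.094]
eef_rot: [1.0, 0.004, 0.0, 0.001]
contact_force: [0.9, -2.9, 2.9]
opening: 0.007
t 10.28 tcp [ 0.5336 -0.1025  0.094 ] phi 0.47 z [ 0.    -0.002 -1.   ] F [ 0.9  -2.89  2.85] open 0.007 q [ 0.3   0.83 -0.34  1.93  0.57  0.48 -0.44]
tool shift mm [   1.8 -130.    -0.3]
clock: 10.65
tool_pos: [0.5334, -0.0892, 0.0938]
eef_rot: [1.0, 0.005, 0.0, 0.0]
contact_force: [0.0, -3.4, 1.9]
opening: 0.004
clock: 11.02
tool_pos: [0.5333, -0.0801, 0.0937]
eef_rot: [1.0, 0.005, 0.0, 0.0]
contact_force: [0.0, -3.2, 2.3]
opening: 0.006
t 11.03 tcp [ 0.5333 -0.0801  0.0937] phi 0.52 z [ 0. -0. -1.] F [ 0.04 -3.17  2.26] open 0.006 q [ 0.26  0.83 -0.33  1.94  0.57  0.46 -0.47]
tool shift mm [   2.  -107.6   -0.3]
```

```bash
python3 -m creep '[{"hand":0,"slide":[0,-0.004,0],"turn":0},{"hand":0,"slide":[0,-0.004,0],"turn":0},{"hand":0,"slide":[0,-0.004,0],"turn":0},{"hand":0,"slide":[0,-0.004,0],"turn":0}]'
python3 -m creep '[{"hand":0,"slide":[0,-0.005,0],"turn":0},{"hand":0,"slide":[0,-0.005,0],"turn":0},{"hand":0,"slide":[0,-0.005,0],"turn":0},{"hand":0,"slide":[0,-0.005,0],"turn":0}]'
python3 go.py .5343 .0275 .094
```

```text
clock: 11.52
tool_pos: [0.5331, -0.064, 0.0937]
eef_rot: [1.0, 0.005, 0.0, 0.0]
contact_force: [1.0, -3.1, 2.4]
opening: 0.007
clock: 12.02
tool_pos: [0.5329, -0.0439, 0.0937]
eef_rot: [1.0, 0.005, 0.0, 0.0]
contact_force: [0.8, -3.3, 2.5]
opening: 0.003
t 12.03 tcp [ 0.5329 -0.0439  0.0937] phi 0.53 z [ 0. -0. -1.] F [ 0.78 -3.27  2.47] open 0.003 q [ 0.19  0.83 -0.32  1.95  0.56  0.45 -0.53]
tool shift mm [  2.  -71.4  -0.3]
```

```bash
python3 -m creep '[{"hand":0,"slide":[0,-0.005,0],"turn":0},{"hand":0,"slide":[0,-0.005,0],"turn":0},{"hand":0,"slide":[0,-0.005,0],"turn":0},{"hand":0,"slide":[0,-0.005,0],"turn":0},{"hand":0,"slide":[0,-0.005,0],"turn":0}]'
python3 -m creep '[{"hand":0,"slide":[0,-0.005,0],"turn":0},{"hand":0,"slide":[0,-0.005,0],"turn":0},{"hand":0,"slide":[0,-0.005,0],"turn":0},{"hand":0,"slide":[0,-0.005,0],"turn":0},{"hand":0,"slide":[0,-0.004,0],"turn":0}]'
python3 go.py .5343 .0275 .094
```

```text
clock: 12.65
tool_pos: [0.5327, -0.019, 0.0937]
eef_rot: [1.0, 0.005, -0.0, 0.0]
contact_force: [1.2, -3.6, 2.4]
opening: 0.005
clock: 13.28
tool_pos: [0.5324, 0.0051, 0.0937]
eef_rot: [1.0, 0.005, -0.0, 0.0]
contact_force: [0.3, -3.9, 1.8]
opening: 0.01
t 13.28 tcp [0.5324 0.0051 0.0937] phi 0.54 z [-0. -0. -1.] F [ 0.29 -3.94  1.83] open 0.01 q [ 0.08  0.82 -0.3   1.96  0.54  0.44 -0.61]
tool shift mm [  2.1 -22.4  -0.3]
```

```bash
python3 -m creep '[{"hand":0,"slide":[0,-0.004,0],"turn":0},{"hand":0,"slide":[0,-0.004,0],"turn":0},{"hand":0,"slide":[0,-0.003,0],"turn":0},{"hand":0,"slide":[0,-0.002,0],"turn":0}]'
python3 -m creep '[{"hand":0,"slide":[0,-0.002,0],"turn":0},{"hand":0,"slide":[0,-0.002,0],"turn":0}]'
python3 -m creep '[{"hand":0,"slide":[0,-0.001,0],"turn":0},{"hand":0,"slide":[0,-0.001,0],"turn":0}]'
python3 go.py .5343 .0275 .094
```

```text
clock: 13.78
tool_pos: [0.5323, 0.0179, 0.0937]
eef_rot: [1.0, 0.005, -0.0, 0.0]
contact_force: [0.7, -4.0, 1.7]
opening: 0.003
clock: 14.02
tool_pos: [0.5322, 0.0217, 0.0937]
eef_rot: [1.0, 0.005, -0.0, 0.0]
contact_force: [-0.6, -2.8, 2.3]
opening: 0.006
clock: 14.28
tool_pos: [0.5322, 0.0237, 0.0937]
eef_rot: [1.0, 0.005, -0.0, 0.0]
contact_force: [0.2, -2.3, 2.0]
opening: 0.008
t 14.28 tcp [0.5322 0.0237 0.0937] phi 0.53 z [-0. -0. -1.] F [ 0.22 -2.33  1.99] open 0.008 q [ 0.05  0.82 -0.3   1.96  0.53  0.44 -0.64]
tool shift mm [ 2.1 -3.8 -0.3]
```

```bash
for i in 1; do python3 -m creep '[{"hand":0,"slide":[0,-0.001,0],"turn":0},{"hand":0,"slide":[0,-0.001,0],"turn":0}]'; done
python3 -m creep '[{"hand":0,"slide":[0,-0.001,0],"turn":0}]'
python3 -m creep '[{"hand":0,"slide":[0,-0.001,0],"turn":0}]'
```

```text
clock: 14.52
tool_pos: [0.5322, 0.0257, 0.0937]
eef_rot: [1.0, 0.005, -0.0, 0.0]
contact_force: [-0.1, -2.9, 1.4]
opening: 0.007
clock: 14.65
tool_pos: [0.5322, 0.0267, 0.0937]
eef_rot: [1.0, 0.005, -0.0, 0.0]
contact_force: [0.5, -4.3, 2.4]
opening: 0.004
clock: 14.78
tool_pos: [0.5322, 0.0277, 0.0937]
eef_rot: [1.0, 0.005, -0.0, 0.0]
contact_force: [-0.1, -3.5, 1.6]
opening: 0.002
```

```bash
python3 -m creep '[{"hand":0,"slide":[0,-0.001,0],"turn":0}]'
python3 -m creep '[{"hand":0,"slide":[0,-0.001,0],"turn":0}]'
python3 -m creep '[{"hand":0,"slide":[0,-0.001,0],"turn":0}]'
```

```text
clock: 14.9
tool_pos: [0.5321, 0.0277, 0.0937]
eef_rot: [1.0, 0.004, -0.0, 0.001]
contact_force: [-0.3, -5.4, 3.3]
opening: 0.008
clock: 15.02
tool_pos: [0.5321, 0.0278, 0.0937]
eef_rot: [1.0, 0.004, -0.0, 0.001]
contact_force: [-0.2, -7.4, 3.4]
opening: 0.002
clock: 15.15
tool_pos: [0.5321, 0.0278, 0.0937]
eef_rot: [1.0, 0.004, -0.0, 0.002]
contact_force: [1.6, -8.9, 3.5]
opening: 0.004
```

The tool stopped at y = 0.0278 with the force rising; I predicted 0.0275, so the bar is at its stop. Now I back away and check.

```bash
python3 -m creep '[{"hand":0,"slide":[0,0,0],"turn":0},{"hand":0,"slide":[0,0.005,0],"turn":0},{"hand":0,"slide":[0,0.015,0],"turn":0},{"hand":0,"slide":[0,0.03,-0.02],"turn":0},{"hand":0,"slide":[0,0.04,-0.04],"turn":0}]'
python3 -m creep '[{"hand":0,"slide":[0,0.05,-0.03],"turn":0},{"hand":0,"slide":[0,0.05,-0.02],"turn":0},{"hand":0,"slide":[0,0.05,0],"turn":0},{"hand":0,"slide":[0,0,0],"turn":0},{"hand":0,"slide":[0,0,0],"turn":0}]'
sed -i 's/red\[:,:290\]=0/red[:,:230]=0/' seg.py
python3 slot.py 7
python3 - <<'E'
from h import *
s=snapshot("top")
for k in("mug","milk_jug","sugar_jar"):
    r=pinpoint(k,s)[0];print(k,round(r["conf"],2),np.round(px2w(s,r["uv"],z=0),4))
E
```

```text
clock: 15.78
tool_pos: [0.5321, -0.059, 0.1531]
eef_rot: [1.0, 0.006, -0.002, -0.001]
contact_force: [0.2, -0.5, 1.2]
opening: 0.004
clock: 16.4
tool_pos: [0.5342, -0.2085, 0.2034]
eef_rot: [1.0, 0.005, -0.0, -0.001]
contact_force: [-0.5, 0.4, -1.1]
opening: 0.006
top disc circ ((0.5322927236557007, 0.10313928127288818), 0.04102645069360733) npx 1001
top red box [273 212   3  14  31] [273.70967742 219.06451613] @.108 [0.5336 0.0415 0.108 ] @.093 [0.5331 0.0405 0.093 ]
  red depth min/max/mean [[0.5229, 0.0393, 0.1063], [0.5337, 0.0413, 0.109], [0.5447, 0.0431, 0.1108]]
side disc circ ((0.5235353112220764, 0.0999981015920639), 0.05186285823583603) npx 832
side red box [250 226  13  24 212] [255.67924528 237.83490566] @.108 [0.5156 0.0258 0.108 ] @.093 [0.5301 0.0406 0.093 ]
  red depth min/max/mean [[0.5178, 0.038, 0.0765], [0.5293, 0.0394, 0.0945], [0.5427, 0.0429, 0.1084]]
top peg 52 [0.5027 0.1015 0.1085] r 0.029680758814900794 theta 0.05687050040102989
top peg 0.59 [0.511 0.1   0.093]
top disc_top 0.68 [0.5339 0.1025 0.078 ]
top push_plate 0.67 [0.5338 0.0355 0.093 ]
side peg 107 [0.4975 0.1    0.0997] r 0.034965231841513636 theta 0.09153234269637274
side peg 0.69 [0.5043 0.1062 0.093 ]
side disc_top 0.66 [0.5307 0.103  0.078 ]
side push_plate 0.84 [0.5346 0.0407 0.093 ]
slot px 15
mug 0.56 [ 0.6711 -0.0051  0.    ]
milk_jug 0.82 [0.3979 0.0654 0.    ]
sugar_jar 0.72 [0.6765 0.1738 0.    ]
```

View pics/crop7.png

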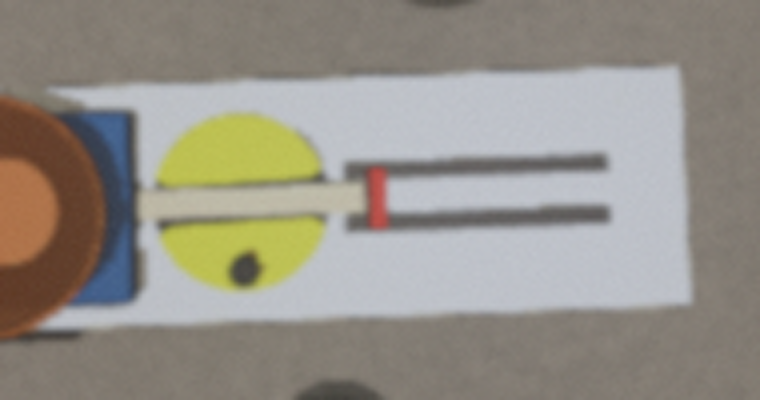

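View pics/side7.png

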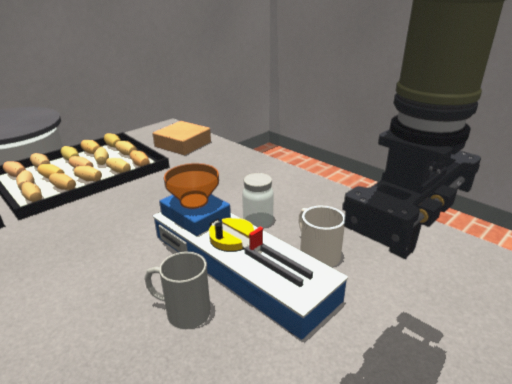

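In the crop the bar runs through the slot into the throat, with the red plate at (376,198). The side view shows the arm well clear and all three vessels standing. The plate's top moved from y = -0.0924 to +0.0413, about 134 mm. With its start at about 7 mm, that puts the bar at about 140 mm.

```bash
python3 -c "
from plant import *
print(finish_job())"
```

```text
the job is handed in; nothing more can be done
None
```

I shut the hopper gate and handed the job in at about 17 s of the 50 s allowed; the hand-in gives no verdict.

**What I did:** With the closed fingertips I pushed the peg clockwise until the disc's slot lined up with the bar. I then pushed the red plate, meeting 3–4 N of resistance, until the bar hit its stop, and pulled clear.

**Last checks:**
- **Bar:** it was at about 140 mm. The plate moved 134 mm from a start of about 7 mm, and the tool stopped at y = 0.0278 where I predicted 0.0275.
- **Disc:** it read about 0.06 rad (top camera) to 0.09 rad (side camera), inside the 0.15 limit. The bar lies in the slot.
- **Force:** the highest reading was about 11 N, well under 35 N. I only read it at the end of each move.
- **Mug, jug and jar:** all stand upright. The network placed them within 1 to 7 mm of where they started, which is about its own scatter, and nothing touched them.
- **Arm:** it finished clear of everything, with contact force near zero.

**Disagreements:** The networks' peg and plate points were up to about 10 mm off the depth and colour measurements, so I acted on the latter. The slot-line fit could not be repeated at the end because the bar covers the slot.

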